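Let the chilling balls out of the tilting bowl through a gap beside the scraper

ROBOT

A 6-joint arm with a two-finger parallel gripper is mounted at the origin on the work surface. World frame = base frame: x ahead of the robot, y to its left, z up, the work surface at z = 0. Lengths are in m, angles in rad, forces in N, time in s.
With the tool pointing down it reaches from about 0.35 to 0.975 m from the base axis. Payload 4.9 kg.
Tool frame: the origin (TCP) lies at the very end of the fingers, on their centre line; the grasp point (between the pads) lies 19 mm behind it; z points along the fingers, y is the line along which they close (so a half turn about z gives the same grasp; the last joint's range is limited). The gripper opens to 85 mm and grips with 20 to 120 N. Pads are 22 mm wide; open, the fingers measure 114 mm over their backs; the gripper's body (76 mm by 85 mm) begins 54 mm behind the grasp point. The pads swing forward as they close: fully open they stand 13 mm farther back than shut.
Start: joints at [-1.317, 0.053, 1.613, -0, 1.476, -0.119], TCP at [0.228, -0.582, 0.231] pointing down, gripper open.
Joint ranges: [-3.01, 3.01], [-1.01, 2.22], [0.06, 2.58], [-1.02, 4.17], [0.09, 2.62], [-3.14, 3.14]. Speed limits (rad/s): [2.57, 2.57, 3.14, 3.14, 3.14, 3.14].

INTERFACE

Orientations are given as a rotation vector (axis times angle).
In Python, from station import ctrl gives the robot as it stands. The module is installed in compiled form; this text tells all that it offers.
- The arm moves only by the tool jog_arm, never from a script. Its argument "steps" is a list of rows, each an object with "delta_rot": the turn, a rotation vector about the tool's x, y, z in degrees, a list of three; "linear": the shift along the tool's x, y, z in m, a list of three; "grip": the finger opening in m, from 0 to 0.0854. In form: [{"delta_rot": [rx, ry, rz], "linear": [x, y, z], "grip": grip}, ...]. A call has 1 to 10 rows; each row shifts and turns the commanded pose from where the row before left it, along the tool's axes as they then stand; what a row does not reach is not made up. A row lasts 1/10 s, in which the tool goes at most 50 mm and 8.59 degrees, less where a joint would pass 70% of its speed; a pose out of reach is approached as far as the arm can. A call with a gripper value outside its range is refused whole. The fingers move at their own pace and stop on an object; "newtons" is the grip in N (left out, the last holds). Time passes only in rows, so rows that do not move let the fingers close. It gives the time, the measured TCP pose, the force, the opening and the grip force at its end, in the units of the state.
- ctrl.get_obs(): the state, without advancing time (a new reading comes with each control period).
- ctrl.get_image(name): name is "scene" or "top" or "wrist"; returns (picture, depth): 384x512x3 uint8, red, green, blue; 384x512 float32, m along the optical axis (not along the pixel's ray), 0 where there is no reading.
- ctrl.camera_info(name): a dict with "camera_matrix" (3x3 intrinsics, pixels), "R" (3x3) and "t" (3): a world point X has camera coordinates R X + t; the wrist camera has in their place "T_tool_cam" (4x4, takes a point from camera to tool coordinates, whose origin is the TCP and whose axes are the flange's). Camera axes: x right, y down, z forward; pixel columns grow to the right and rows downward; lengths in m; the calibration is good to about 2 mm. A picture is of the moment at which its call begins: read the wrist's pose just before it. camera_info takes no time and is no camera call.
- ctrl.finish_job(): hands the job in; it is judged then, once.
The state is a dict: "t": time; "q": joint angles; "dq": joint speeds; "effort": joint torques, N m; "tool_pos": TCP position; "tool_rot": TCP orientation; "contact_force": force on the tool from outside, world axes, zero at the start; "wrist_torque": the same for the moment, N m; "opening": finger opening in m; "grip_force": force on a finger pad.
Only numpy, scipy, OpenCV 4.12 (cv2) and the standard library are available. Lean on these libraries where they do the work, as an engineer would, in place of code of your own. Each camera call takes 0.05 s, during which the arm holds its last target. There are 200 camera calls.

TASK

Get the four copper-coloured chilling balls out of the tilting bowl and into the aluminium caddy, none into the black one: take the red-handled scraper from its wooden block, stand its blade slantwise in the mouth of the bowl so that only a narrow gap on the aluminium caddy's side stays open, and, still holding it there, press down to tip the bowl until all the balls have rolled out through the gap. Then let the bowl swing back and put the scraper back upright in its block, leaving the caddies and everything else where they are.

Things in the scene. Friction and masses are not known exactly. Their poses are not given: they have to be found in the camera images.
- bowl (a joint): tilt of the bowl on its pivot, rad: 0 at rest, when the bowl floor slopes 0.14 rad DOWN AWAY from the mouth so that the balls lie at the back; grows as the mouth is pressed down; level at 0.14, stop at 0.5. A damped spring (0.4 N m at rest to about 0.65 N m at the stop) brings it back when let go.
- bowl_pivot (a point): pivot of the steel scoop-shaped bowl, 115 mm above the table, midway between its uprights. Axes turn with the bowl: -x to the open mouth, y along the pivot axis, z square to the floor. In these axes the flat floor's top is at z = +6 mm; straight side walls (inner faces y = +/-75 mm, 48 mm high, 4 mm thick) run from x = -120 mm to -20 mm; there a half-round back (inner radius 75 mm) closes it.
- bowl_mouth (a point): middle of the bowl's lip on the floor's top face: 120 mm to -x and 6 mm to +z of the pivot (same axes). The mouth is 150 mm wide, fully open with no sill, turned at most 0.3 rad from facing the robot; a caddy stands below each half of it.
- stand: the bowl's fixed stand; origin on the table under the pivot, z up, -x to the mouth's side. Base plate 170 x 200 mm; two uprights (45 mm along x, 10 mm thick, centred at y = +/-93 mm) rise to 124 mm.
- scraper_handle (a point): centre of the scraper's red handle: handle 24 mm thick (x), 105 mm long (y), 50 mm high (z, up when upright). The blade below it is 4 mm thick, 115 mm wide (y) and its free straight edge lies 110 mm below this point. Mass 0.25 kg. Starts upright in the block, handle resting on top of it, blade down in the slot.
- scraper_edge (a point): middle of the free lower edge of the scraper's blade, 110 mm below the handle's centre; same axes.
- scraper: the scraper as a whole (grip it by the handle); origin at the middle of the blade's lower edge.
- holder_slot (a point): centre of the slot mouth on top of the fixed wooden block, 95 mm above the table; block 80 mm (x) by 145 mm (y). Slot 12 mm wide (x), 127 mm long (y), open below; scraper home: handle centre 25 mm above this point, axes alike.
- caddy_in (a point): ALUMINIUM caddy (target): open box, 105 x 105 mm outside, 55 mm high, walls and floor 4 mm thick, loose, 0.6 kg; its sides are parallel to the bowl's. Origin: centre of the inner floor, 4 mm above the table; z up. It stands below the bowl's lip, centred about 62 mm to one side (left or right) of the mouth's middle.
- black_in (a point): BLACK plastic caddy (to be kept empty): open box like the other, on the other side. Origin: centre of the inner floor, z up.
- ball0_center (a point): centre of a copper-coloured ball, 22 mm in diameter, about 40 g, starting at the back of the bowl; rolls freely
- ball1_center (a point): centre of a copper-coloured ball, 22 mm in diameter, about 40 g, starting at the back of the bowl; rolls freely
- ball2_center (a point): centre of a copper-coloured ball, 22 mm in diameter, about 40 g, starting at the back of the bowl; rolls freely
- ball3_center (a point): centre of a copper-coloured ball, 22 mm in diameter, about 40 g, starting at the back of the bowl; rolls freely
- spatula: bystander: spatula lying on the table
- brush: bystander: black-handled grill brush lying on the table
- spoon_rest: bystander: white ceramic spoon rest, 110 mm across
- oil: bystander: green oil bottle, 190 mm tall
- rub: bystander: amber spice jar, 90 mm tall
- mug: bystander: blue mug, 90 mm tall
Mind the look-alikes: they are no part of the job. Of the things that look like the scraper, the middle-sized one is meant.

How it is judged:
By the outcome, as a careful person would: the job done as asked, in the order asked, and still so for the second after the job is handed in, with the robot touching nothing.
It also fails if it takes over 64 s, if anything falls off the work surface, if the arm or the gripper's body presses on something with over 40 N, if the wrist force passes 120 N, or if a joint passes its speed limit or range.

## Working session

There is one attempt and no reset: what is moved stays moved. The work goes in short steps, Python scripts to look and compute and a tool call to move; the robot and the scene stay as the last step left them, time stands still between calls to the robot, and variables do not carry over. Pictures are saved under pics/ and viewed, at most 10 in all, crops included, and the job is handed in when it is done.

Besides the shell and the picture viewer there is one more tool, called after "Call:" in YAML: its name, and indented under it one key for each argument. jog_arm: Moves the arm, as the interface text tells. Its arguments: {"type":"object","properties":{"steps":{"type":"array"},"newtons":{"type":"number"}},"required":["steps"]}

```bash
mkdir -p pics
cat > h.py <<'E'
import numpy as np, cv2
from scipy.spatial.transform import Rotation as Ro
from station import ctrl
def grab(n,save=None):
    o=ctrl.get_obs(); im,d=ctrl.get_image(n); ci=ctrl.camera_info(n)
    K=np.array(ci["camera_matrix"])
    if n=="wrist":
        T=np.eye(4);T[:3,:3]=Ro.from_rotvec(o["tool_rot"]).as_matrix();T[:3,3]=o["tool_pos"]
        W=T@np.array(ci["T_tool_cam"])
    else:
        R=np.array(ci["R"]);t=np.array(ci["t"]);W=np.eye(4);W[:3,:3]=R.T;W[:3,3]=-R.T@t
    if save: cv2.imwrite("pics/"+save,im[:,:,::-1])
    v,u=np.mgrid[0:384,0:512]
    P=np.stack([(u-K[0,2])/K[0,0]*d,(v-K[1,2])/K[1,1]*d,d],-1)@W[:3,:3].T+W[:3,3]
    P[d<=0]=np.nan
    return im,d,P,K,W
def ray(K,W,u,v,z):
    r=W[:3,:3]@np.linalg.inv(K)@[u,v,1]; return W[:3,3]+r*(z-W[2,3])/r[2]
E
python3 - <<'E'
from h import *
for n in("top","scene"):
    im,d,P,K,W=grab(n,n+"0.png"); np.savez(n+"0.npz",im=im,d=d,P=P,K=K,W=W); print(n,W.round(3),K[0,0])
print(ctrl.get_obs())
E
```

```text
top [[-0.02  -0.993  0.119  0.347]
 [-1.     0.021  0.007  0.006]
 [-0.01  -0.119 -0.993  1.743]
 [ 0.     0.     0.     1.   ]] 472.27767047629334
scene [[ 0.834  0.459 -0.308  1.028]
 [ 0.552 -0.687  0.471 -0.699]
 [ 0.005 -0.563 -0.827  1.357]
 [ 0.     0.     0.     1.   ]] 430.9910670498018
{'t': 0.1, 'q': array([-1.31699429e+00,  5.32947543e-02,  1.61415678e+00, -5.02551521e-06,
        1.47601136e+00, -1.18971606e-01]), 'dq': array([-1.20678389e-03, -8.02868358e-05, -2.85387784e-03,  1.15666481e-03,
        1.51484049e-03,  1.31361652e-04]), 'effort': array([ 3.97815602e-04, -3.94908679e+01, -3.71360779e+01, -1.34661018e-04,
        3.94651172e-03,  2.19074968e-05]), 'tool_pos': array([ 0.22749726, -0.58151683,  0.23018348]), 'tool_rot': array([-3.08534742e+00, -5.81822020e-01,  2.05618691e-04]), 'contact_force': array([-0.45384837,  0.63866428,  0.43200756]), 'wrist_torque': array([-0.00166439,  0.00097967, -0.00525055]), 'grip_force': 0.0, 'opening': 0.08571099895646522}
```

View pics/top0.png

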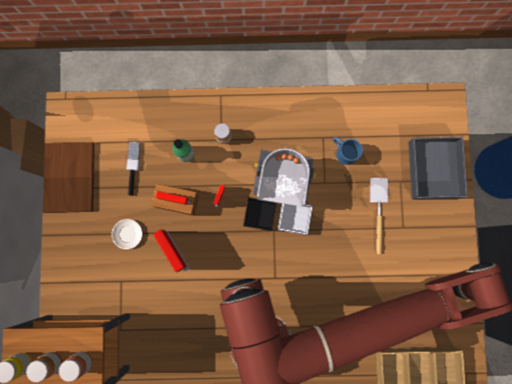

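View pics/scene0.png

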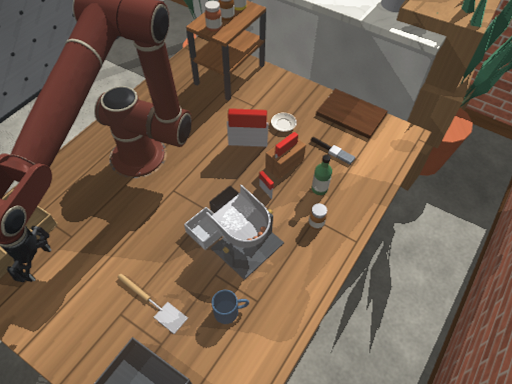

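The top view shows the block with the scraper at (175,198), the bowl around (284,180), the black caddy at (262,213) and the aluminium caddy at (295,217), on the robot's right. The larger scraper at (170,250) and the smaller one at (219,195) are look-alikes. The scene view agrees.

Run:
```python
from h import *
for n,boxes in(("top",{"blk":(145,175,205,220),"bowl":(240,140,325,240)}),("scene",{"blk":(262,125,305,175),"bowl":(180,175,285,280)})):
    z=np.load(n+"0.npz");im=z["im"];P=z["P"]
    hsv=cv2.cvtColor(im,cv2.COLOR_RGB2HSV)
    x0,y0,x1,y1=boxes["blk"]
    red=((hsv[...,0]<6)|(hsv[...,0]>174))&(hsv[...,1]>190)&(hsv[...,2]>100)
    m=np.zeros(red.shape,bool);m[y0:y1,x0:x1]=1
    Q=P[m&red&np.isfinite(P[...,2])]
    for lab,S in(("handle top",Q[Q[:,2]>np.percentile(Q[:,2],90)-.008]),("blocktop",P[m&~red&(abs(P[...,2]-.095)<.006)])):
        r=cv2.minAreaRect((S[:,:2]*1000).astype(np.float32));print(n,lab,len(S),np.median(S[:,2]).round(4),r)
    x0,y0,x1,y1=boxes["bowl"];m[:]=0;m[y0:y1,x0:x1]=1
    cop=m&(hsv[...,0]<14)&(hsv[...,1]>110)&(P[...,2]>.1)&(P[...,2]<.16)
    print("copper",P[cop].mean(0) if cop.any() else 0,cop.sum())
    h=P[...,2]
    for lab,mm in(("rim",m&(h>.145)&(h<.2)),("blackrim",m&(hsv[...,2]<70)&(h>.05)&(h<.068)),("alurim",m&(hsv[...,2]>80)&(hsv[...,1]<60)&(h>.052)&(h<.068))):
        S=P[mm]
        if len(S)>5: print(n,lab,len(S),np.median(S[:,2]).round(4),cv2.minAreaRect((S[:,:2]*1000).astype(np.float32)))
    v=cv2.resize(im[y0:y1,x0:x1],None,fx=5 if n=="top" else 4,fy=5 if n=="top" else 4,interpolation=cv2.INTER_CUBIC)
    cv2.imwrite(f"pics/{n}crop.png",v[:,:,::-1])
```

```text
top handle top 171 0.1456 ((521.6688232421875, 293.04071044921875), (101.17761993408203, 24.05419921875), 76.7225112915039)
top blocktop 598 0.095 ((522.0645141601562, 294.06719970703125), (145.7255096435547, 80.04952239990234), 76.87030029296875)
copper [ 0.65282106 -0.10558437  0.13281365] 106
top rim 329 0.1693 ((586.3765258789062, -94.1834487915039), (160.79103088378906, 185.158447265625), 78.9117431640625)
top blackrim 83 0.0552 ((509.41058349609375, -15.911598205566406), (104.5999984741211, 192.7825164794922), 78.95429229736328)
top alurim 96 0.0559 ((489.33050537109375, -79.57084655761719), (266.26611328125, 136.734130859375), 54.16682815551758)
scene handle top 36 0.145 ((522.2272338867188, 289.7455749511719), (95.48847198486328, 18.0676326751709), 77.5261001586914)
scene blocktop 356 0.0947 ((520.8961181640625, 275.6123352050781), (164.10968017578125, 229.11143493652344), 32.9852180480957)
copper [ 0.65182745 -0.08979633  0.13471199] 39
scene rim 580 0.1651 ((587.5159301757812, -96.39804077148438), (163.76112365722656, 181.94461059570312), 78.996826171875)
scene blackrim 66 0.0548 ((519.578369140625, -76.74430847167969), (194.47119140625, 254.64797973632812), 72.66549682617188)
scene alurim 104 0.0555 ((504.1087951660156, -51.98506164550781), (338.0575256347656, 168.7673797607422), 48.50394058227539)
```

View pics/topcrop.png

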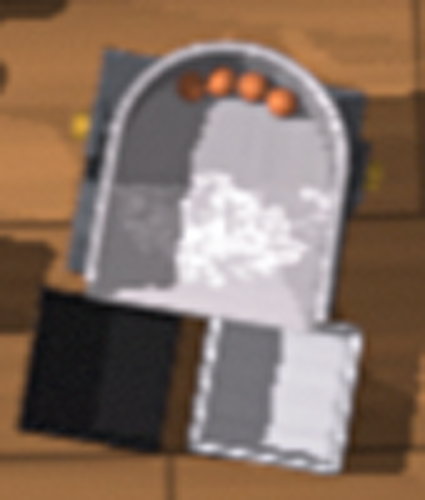

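The crop shows the bowl mouth from (90,290) to (325,325), with the aluminium caddy to its right. Every size and height matches the text:

| Thing | Position | Yaw | Height |
|---|---|---|---|
| Handle centre | (0.5215, 0.2935, 0.120) | -13.3° | top at 0.145 |
| Bowl pivot | (0.612, -0.100) | -11.1° | – |

Next I'll turn the tool and move above the handle.

Call:
jog_arm:
  steps:
    - {"delta_rot": [0, 0, -6.93], "linear": [0, 0, -0.006], "grip": 0.085}
    - {"delta_rot": [0, 0, -6.93], "linear": [0, 0, -0.006], "grip": 0.085}
    - {"delta_rot": [0, 0, -6.93], "linear": [0, 0, -0.006], "grip": 0.085}
    - {"delta_rot": [0, 0, -6.93], "linear": [0, 0, -0.006], "grip": 0.085}
    - {"delta_rot": [0, 0, -6.93], "linear": [0, 0, -0.006], "grip": 0.085}
    - {"delta_rot": [0, 0, -6.93], "linear": [0, 0, -0.006], "grip": 0.085}
    - {"delta_rot": [0, 0, -6.93], "linear": [0, 0, -0.006], "grip": 0.085}
    - {"delta_rot": [0, 0, -6.93], "linear": [0, 0, -0.006], "grip": 0.085}
    - {"delta_rot": [0, 0, 0], "linear": [0.02, 0.002, 0], "grip": 0.085}
    - {"delta_rot": [0, 0, 0], "linear": [0.035, 0.003, 0], "grip": 0.085}

```text
t: 1.1
tool_pos: [0.2445, -0.53, 0.2786]
tool_rot: [-2.463, -1.948, -0.0]
contact_force: [-0.3, 0.5, 0.8]
opening: 0.0849
grip_force: 0.0
```

Call:
jog_arm:
  steps:
    - {"delta_rot": [0, 0, 0], "linear": [0.043, 0.004, 0], "grip": 0.085}
    - {"delta_rot": [0, 0, 0], "linear": [0.043, 0.004, 0], "grip": 0.085}
    - {"delta_rot": [0, 0, 0], "linear": [0.043, 0.004, 0], "grip": 0.085}
    - {"delta_rot": [0, 0, 0], "linear": [0.043, 0.004, 0], "grip": 0.085}
    - {"delta_rot": [0, 0, 0], "linear": [0.043, 0.004, 0], "grip": 0.085}
    - {"delta_rot": [0, 0, 0], "linear": [0.043, 0.004, 0], "grip": 0.085}
    - {"delta_rot": [0, 0, 0], "linear": [0.043, 0.004, 0], "grip": 0.085}
    - {"delta_rot": [0, 0, 0], "linear": [0.043, 0.004, 0], "grip": 0.085}
    - {"delta_rot": [0, 0, 0], "linear": [0.043, 0.004, 0], "grip": 0.085}
    - {"delta_rot": [0, 0, 0], "linear": [0.043, 0.004, 0], "grip": 0.085}

```text
t: 2.1
tool_pos: [0.3822, -0.1183, 0.279]
tool_rot: [2.462, 1.951, 0.0]
contact_force: [0.7, -0.5, 0.4]
opening: 0.0847
grip_force: 0.0
```

Call:
jog_arm:
  steps:
    - {"delta_rot": [0, 0, 0], "linear": [0.043, 0.004, 0], "grip": 0.085}
    - {"delta_rot": [0, 0, 0], "linear": [0.043, 0.004, 0], "grip": 0.085}
    - {"delta_rot": [0, 0, 0], "linear": [0.043, 0.004, 0], "grip": 0.085}
    - {"delta_rot": [0, 0, 0], "linear": [0.043, 0.004, 0], "grip": 0.085}
    - {"delta_rot": [0, 0, 0], "linear": [0.043, 0.004, 0], "grip": 0.085}
    - {"delta_rot": [0, 0, 0], "linear": [0.043, 0.004, 0], "grip": 0.085}
    - {"delta_rot": [0, 0, 0], "linear": [0.035, 0.004, 0], "grip": 0.085}
    - {"delta_rot": [0, 0, 0], "linear": [0.02, 0.004, 0], "grip": 0.085}
    - {"delta_rot": [0, 0, 0], "linear": [0.005, 0.004, 0], "grip": 0.085}
    - {"delta_rot": [0, 0, 0], "linear": [0, 0, 0], "grip": 0.085}

```text
t: 3.1
tool_pos: [0.4899, 0.1813, 0.2787]
tool_rot: [-2.461, -1.952, 0.002]
contact_force: [0.4, -0.1, -0.5]
opening: 0.085
grip_force: 0.0
```

```bash
cat >> h.py <<'E'
def pose():
    o=ctrl.get_obs(); return np.array(o["tool_pos"]),Ro.from_rotvec(o["tool_rot"]),o
def delta(p,R):
    p0,R0,o=pose()
    print("t",round(o["t"],2),"pos",p0.round(4),"lin(tool) mm",(R0.inv().apply(np.array(p)-p0)*1000).round(1),"rot deg",np.degrees((R0.inv()*R).as_rotvec()).round(2))
    print("F",np.round(o["contact_force"],1),"M",np.round(o["wrist_torque"],2),"op",round(o["opening"],4),"q",np.round(o["q"],2))
def down(yaw): # tool x at yaw deg, z down
    c,s=np.cos(np.radians(yaw)),np.sin(np.radians(yaw))
    return Ro.from_matrix(np.array([[c,s,0],[s,-c,0],[0,0,-1.]]))
E
python3 - <<'E'
from h import *
im,d,P,K,W=grab("wrist","w1.png")
hsv=cv2.cvtColor(im,cv2.COLOR_RGB2HSV)
red=((hsv[...,0]<6)|(hsv[...,0]>174))&(hsv[...,1]>180)&(hsv[...,2]>80)&(P[...,2]>.12)&(P[...,2]<.17)
S=P[red];print(len(S),np.median(S[:,2]))
print(cv2.minAreaRect((S[:,:2]*1000).astype(np.float32)))
B=P[~red&(abs(P[...,2]-.095)<.006)];print(np.median(B[:,2]),cv2.minAreaRect((B[:,:2]*1000).astype(np.float32)))
delta([.5215,.2935,.108],down(76.7))
E
```

```text
7200 0.14523914964602294
((413.65728759765625, 292.30218505859375), (98.51657104492188, 248.81024169921875), 89.27803802490234)
0.09482569176076422 ((600.2056274414062, 202.5283660888672), (236.68722534179688, 420.2776794433594), 28.239858627319336)
t 3.15 pos [0.4897 0.1807 0.2788] lin(tool) mm [117.2   5.4 170.7] rot deg [-0.05  0.05  0.09]
F [-0.1  0.4  0.1] M [ 0.05 -0.04  0.  ] op 0.0851 q [ 0.21 -0.22  1.79 -0.    1.57  0.44]
```

View pics/w1.png

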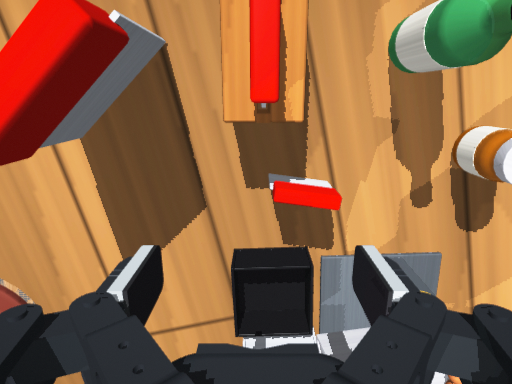

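The wrist view shows the handle at (264,50) in its block. The big look-alike is at the left (60,60), and the small one at (307,190). I'll check clearance to the big one and move on.

Run:
```python
from h import *
z=np.load("top0.npz");im=z["im"];P=z["P"]
S=P[225:275,148:192].reshape(-1,3);S=S[S[:,2]>.02];print("big",S.min(0),S.max(0),np.percentile(S[:,2],[50,95]))
im,d,P,K,W=grab("wrist")
hsv=cv2.cvtColor(im,cv2.COLOR_RGB2HSV)
red=((hsv[...,0]<6)|(hsv[...,0]>174))&(hsv[...,1]>180)&(hsv[...,2]>80)
red[:,:225]=0;red[:,305:]=0;red[110:]=0
S=P[red&(P[...,2]>.138)];S=S[np.isfinite(S[:,0])]
u=np.array([[np.nonzero(red[r])[0].mean(),r] for r in range(5,90,10)])
q=np.array([ray(K,W,a,b,.145) for a,b in u]);print(q[:, :2].round(4))
f=np.polyfit(q[:,1],q[:,0],1);print("x at y=.2935",np.polyval(f,.2935),"yaw",-np.degrees(np.arctan(-f[0])))
```

```text
big [0.2713085  0.24392646 0.02002057] [0.41254692 0.3439982  0.2007147 ] [0.18990056 0.19670591]
[[0.5258 0.3122]
 [0.5243 0.3055]
 [0.5228 0.2988]
 [0.5212 0.2919]
 [0.5196 0.2849]
 [0.518  0.2778]
 [0.5164 0.2706]
 [0.5143 0.2634]
 [0.5126 0.256 ]]
x at y=.2935 0.5215377501323826 yaw 13.184811071772728
```

Call:
jog_arm:
  steps:
    - {"delta_rot": [0, 0, 0], "linear": [0.03, 0.001, 0], "grip": 0.085}
    - {"delta_rot": [0, 0, 0], "linear": [0.035, 0.002, 0], "grip": 0.085}
    - {"delta_rot": [0, 0, 0], "linear": [0.032, 0.001, 0], "grip": 0.085}
    - {"delta_rot": [0, 0, 0], "linear": [0.02, 0.001, 0], "grip": 0.085}
    - {"delta_rot": [0, 0, 0], "linear": [0, 0, 0], "grip": 0.085}
    - {"delta_rot": [0, 0, 0], "linear": [0, 0, 0], "grip": 0.085}

```text
t: 3.8
tool_pos: [0.5214, 0.2929, 0.2793]
tool_rot: [2.463, 1.95, -0.001]
contact_force: [0.5, -0.9, 0.2]
opening: 0.0851
grip_force: 0.0
```

Run:
```python
from h import *
delta([.5215,.2935,.108],down(76.7))
im,d,P,K,W=grab("wrist","w2.png")
hsv=cv2.cvtColor(im,cv2.COLOR_RGB2HSV)
red=(((hsv[...,0]<6)|(hsv[...,0]>174))&(hsv[...,1]>180)&(hsv[...,2]>80)&(abs(P[...,2]-.145)<.004)).astype(np.uint8)
n,l,st,c=cv2.connectedComponentsWithStats(red)
for i in range(1,n):
    if st[i,4]>300:
        S=P[l==i];print(st[i],cv2.minAreaRect((S[:,:2]*1000).astype(np.float32)))
```

```text
t 3.8 pos [0.5214 0.2929 0.2793] lin(tool) mm [  0.8  -0.  171.3] rot deg [-0.01  0.04  0.05]
F [ 0.5 -0.9  0.2] M [ 0.   -0.05 -0.02] op 0.0851 q [ 0.39 -0.03  1.62 -0.    1.56  0.62]
[ 244  116   28  115 3032] ((522.09375, 295.02911376953125), (103.18133544921875, 23.715389251708984), 76.9472427368164)
```

The handle centre is confirmed at (0.522, 0.294), so I'll descend and grip.

Call:
jog_arm:
  steps:
    - {"delta_rot": [0, 0, 0], "linear": [0.001, 0, 0.03], "grip": 0.085}
    - {"delta_rot": [0, 0, 0], "linear": [0, 0, 0.035], "grip": 0.085}
    - {"delta_rot": [0, 0, 0], "linear": [0, 0, 0.035], "grip": 0.085}
    - {"delta_rot": [0, 0, 0], "linear": [0, 0, 0.03], "grip": 0.085}
    - {"delta_rot": [0, 0, 0], "linear": [0, 0, 0.02], "grip": 0.085}
    - {"delta_rot": [0, 0, 0], "linear": [0, 0, 0.012], "grip": 0.085}
    - {"delta_rot": [0, 0, 0], "linear": [0, 0, 0.008], "grip": 0.085}
    - {"delta_rot": [0, 0, 0], "linear": [0, 0, 0], "grip": 0.085}

```text
t: 4.65
tool_pos: [0.5215, 0.2943, 0.109]
tool_rot: [-2.463, -1.95, 0.001]
contact_force: [0.7, -0.1, -0.4]
opening: 0.085
grip_force: 0.0
```

Call:
jog_arm:
  steps:
    - {"delta_rot": [0, 0, 0], "linear": [0, 0, 0], "grip": 0.03}
    - {"delta_rot": [0, 0, 0], "linear": [0, 0, 0], "grip": 0.01}
    - {"delta_rot": [0, 0, 0], "linear": [0, 0, 0], "grip": 0.01}
    - {"delta_rot": [0, 0, 0], "linear": [0, 0, 0], "grip": 0.01}
    - {"delta_rot": [0, 0, 0], "linear": [0, 0, 0], "grip": 0.01}
    - {"delta_rot": [0, 0, 0], "linear": [0, 0, 0], "grip": 0.01}
    - {"delta_rot": [0, 0, 0], "linear": [0, 0, 0], "grip": 0.01}
  newtons: 100

```text
t: 5.35
tool_pos: [0.5223, 0.2953, 0.1102]
tool_rot: [2.462, 1.951, 0.003]
contact_force: [0.5, -0.6, 4.9]
opening: 0.0227
grip_force: 98.5
```

Call:
jog_arm:
  steps:
    - {"delta_rot": [0, 0, 0], "linear": [0, 0, -0.01], "grip": 0.01}
    - {"delta_rot": [0, 0, 0], "linear": [0, 0, -0.02], "grip": 0.01}
    - {"delta_rot": [0, 0, 0], "linear": [0, 0, -0.03], "grip": 0.01}
    - {"delta_rot": [0, 0, 0], "linear": [0, 0, -0.04], "grip": 0.01}
    - {"delta_rot": [0, 0, 0], "linear": [0, 0, -0.04], "grip": 0.01}
    - {"delta_rot": [0, 0, 0], "linear": [0, 0, -0.04], "grip": 0.01}
    - {"delta_rot": [0, 0, 0], "linear": [0, 0, -0.04], "grip": 0.01}
    - {"delta_rot": [0, 0, 0], "linear": [0, 0, -0.03], "grip": 0.01}
    - {"delta_rot": [0, 0, 0], "linear": [0, 0, 0], "grip": 0.01}

```text
t: 6.25
tool_pos: [0.5229, 0.2955, 0.3653]
tool_rot: [2.46, 1.95, 0.013]
contact_force: [0.8, -0.9, -2.0]
opening: 0.0228
grip_force: 98.4
```

```bash
cat >> h.py <<'E'
piv=np.array([.612,-.100,.115]); BY=-11.1
SL=25.; # slant deg
def target(tilt,c,slant=SL,lift=0.):
    """tool pose with blade edge middle at bowl point c=(x,y) mm on the floor (+lift mm), blade square to floor"""
    B=Ro.from_euler("z",BY,degrees=True)*Ro.from_euler("y",-(tilt-.14)) # +y rot sends -x up
    R=B*down(90-slant)
    edge=piv+B.apply(np.array([c[0],c[1],6+lift])/1000)
    return edge-R.apply([-.001,0,.100]),R,edge
E
python3 - <<'E'
from h import *
B=Ro.from_euler("y",-(0-.14)).apply([-.12,0,0.006]);print("lip rel (z should be +)",B)
p,R,e=target(0,(-86,20),lift=80);print(p,e,R.as_matrix().round(3));delta(p,R)
p,R,e=target(0,(-86,20));print(p,e)
im,d,P,K,W=grab("scene","s1.png")
E
```

```text
lip rel (z should be +) [-0.11798866  0.          0.02268647]
[ 0.55833956 -0.06816738  0.31112191] [ 0.54406116 -0.06628965  0.21215928] [[ 0.585  0.799 -0.137]
 [ 0.809 -0.587  0.027]
 [-0.059 -0.126 -0.99 ]]
t 6.25 pos [0.5229 0.2955 0.3653] lin(tool) mm [-346.3  117.1   53.2] rot deg [ 8.2  -2.27 22.88]
F [ 0.8 -0.9 -2. ] M [-0.02  0.02  0.07] op 0.0228 q [ 0.39 -0.06  1.5   0.    1.69  0.62]
[ 0.54738495 -0.06601817  0.23190463] [ 0.53310655 -0.06414044  0.132942  ]
```

View pics/s1.png

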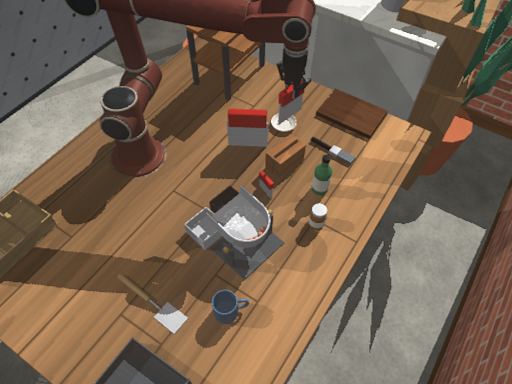

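The scene view shows the scraper held clear at (290,100), with the balls still at the back of the bowl. Next I'll turn it to the slant, then move over the bowl.

Call:
jog_arm:
  steps:
    - {"delta_rot": [2.05, -0.57, 5.72], "linear": [0, 0, 0], "grip": 0.01}
    - {"delta_rot": [2.05, -0.57, 5.72], "linear": [0, 0, 0], "grip": 0.01}
    - {"delta_rot": [2.05, -0.57, 5.72], "linear": [0, 0, 0], "grip": 0.01}
    - {"delta_rot": [2.05, -0.57, 5.72], "linear": [0, 0, 0], "grip": 0.01}
    - {"delta_rot": [0, 0, 0], "linear": [0, 0, 0], "grip": 0.01}

```text
t: 6.8
tool_pos: [0.5213, 0.2942, 0.355]
tool_rot: [-2.718, -1.379, 0.192]
contact_force: [0.6, 0.6, -3.5]
opening: 0.0227
grip_force: 98.4
```

Run:
```python
from h import *
p,R,e=target(0,(-86,19),lift=80);delta(p,R)
```

```text
t 6.8 pos [0.5213 0.2942 0.355 ] lin(tool) mm [-268.8  249.3   30.2] rot deg [-0.47  0.76 -0.12]
F [ 0.6  0.6 -3.5] M [ 0.02 -0.14 -0.01] op 0.0227 q [0.36 0.03 1.44 0.07 1.81 1.  ]
```

Call:
jog_arm:
  steps:
    - {"delta_rot": [0, 0, 0], "linear": [-0.015, 0.014, 0], "grip": 0.01}
    - {"delta_rot": [0, 0, 0], "linear": [-0.028, 0.026, 0.003], "grip": 0.01}
    - {"delta_rot": [0, 0, 0], "linear": [-0.032, 0.03, 0.004], "grip": 0.01}
    - {"delta_rot": [0, 0, 0], "linear": [-0.032, 0.03, 0.004], "grip": 0.01}
    - {"delta_rot": [0, 0, 0], "linear": [-0.032, 0.03, 0.004], "grip": 0.01}
    - {"delta_rot": [0, 0, 0], "linear": [-0.032, 0.03, 0.004], "grip": 0.01}
    - {"delta_rot": [0, 0, 0], "linear": [-0.032, 0.03, 0.004], "grip": 0.01}
    - {"delta_rot": [0, 0, 0], "linear": [-0.032, 0.03, 0.004], "grip": 0.01}
    - {"delta_rot": [0, 0, 0], "linear": [-0.022, 0.02, 0.003], "grip": 0.01}
    - {"delta_rot": [0, 0, 0], "linear": [-0.012, 0.01, 0], "grip": 0.01}

```text
t: 7.8
tool_pos: [0.5585, -0.0708, 0.3119]
tool_rot: [-2.716, -1.38, 0.187]
contact_force: [0.1, -1.3, -2.5]
opening: 0.023
grip_force: 98.4
```

Call:
jog_arm:
  steps:
    - {"delta_rot": [0, 0, 0], "linear": [0, 0, 0], "grip": 0.01}
    - {"delta_rot": [0, 0, 0], "linear": [0, 0, 0], "grip": 0.01}

```text
t: 8.0
tool_pos: [0.5593, -0.068, 0.3142]
tool_rot: [-2.716, -1.383, 0.183]
contact_force: [0.0, 0.0, -1.9]
opening: 0.0231
grip_force: 98.4
```

Run:
```python
from h import *
p,R,e=target(0,(-86,19),lift=80);delta(p,R)
im,d,P,K,W=grab("wrist","w3.png")
im,d,P,K,W=grab("scene"); cv2.imwrite("pics/s2.png",cv2.resize(im[110:290,150:350],None,fx=3,fy=3,interpolation=cv2.INTER_CUBIC)[:,:,::-1])
```

```text
t 8.0 pos [ 0.5593 -0.068   0.3142] lin(tool) mm [-1.4  0.1  3.2] rot deg [-0.34  0.43  0.03]
F [ 0.   0.  -1.9] M [ 0.02 -0.16  0.01] op 0.0231 q [-0.25 -0.03  1.56 -0.01  1.76  0.38]
```

View pics/w3.png

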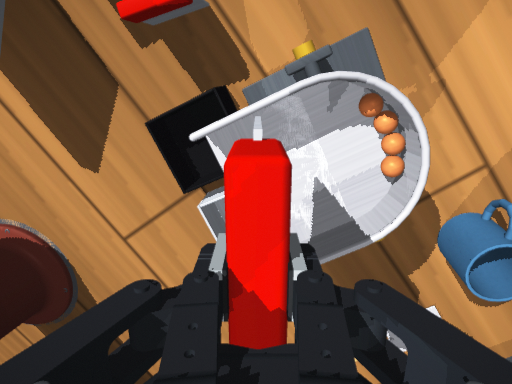

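The wrist view shows the blade's far end at (258,122) over the left wall side, the left wall tip at (195,137), and the balls at (370–392,103–166). I'll check the fit in bowl axes from this close view.

Run:
```python
from h import *
im,d,P,K,W=grab("wrist")
hsv=cv2.cvtColor(im,cv2.COLOR_RGB2HSV)
B=Ro.from_euler("z",BY,degrees=True)*Ro.from_euler("y",.14)
Q=B.inv().apply((P.reshape(-1,3)-piv)).reshape(P.shape)*1000
grey=hsv[...,1]<50
blade=np.zeros(grey.shape,bool);blade[112:140,248:268]=1
b=Q[blade&grey&(Q[...,2]>70)];print("blade pts bowl xyz",b.mean(0) if len(b) else 0,b[b[:,1].argmax()] if len(b) else 0,len(b))
rim=grey&(abs(Q[...,2]-54)<5)&(~blade)
S=Q[rim];
L=S[(S[:,1]>60)&(S[:,0]<-20)];Rr=S[(S[:,1]<-60)&(S[:,0]<-20)];Bk=S[S[:,0]>40]
for n,s in(("L",L),("R",Rr),("Bk",Bk)):
    if len(s): print(n,len(s),s.min(0).round(1),s.max(0).round(1),np.median(s,0).round(1))
    if n!="Bk" and len(s)>20: print("  slope deg",np.degrees(np.arctan(np.polyfit(s[:,0],s[:,1],1)[0])))
f=Q[(abs(Q[...,1])<40)&(abs(Q[...,0]+20)<50)&(Q[...,2]<20)&grey];print("floor z",np.nanmedian(f[:,2]))
```

```text
blade pts bowl xyz [-61.7384117   71.80471863 165.33394198] [-62.96233995  73.68194033 184.7255491 ] 184
L 1035 [-122.4   73.7   52.6] [-20.   80.7  59. ] [-70.1  77.4  56.9]
  slope deg 0.07747216914373974
R 419 [-66.4 -79.7  49. ] [-20.  -72.2  58.9] [-42.6 -74.8  56.5]
  slope deg -0.014510020091420566
Bk 1022 [ 40.  -50.7  49.1] [59.8 51.8 59. ] [51.5  2.2 56.9]
floor z 6.018046365936737
```

The bowl frame holds to about 1 mm, and the blade's left end is at y≈72. I'll lower it into the mouth, shifted about 1 mm to the right.

Call:
jog_arm:
  steps:
    - {"delta_rot": [-0.3, 0.4, 0], "linear": [-0.002, 0, 0.01], "grip": 0.01}
    - {"delta_rot": [0, 0, 0], "linear": [0, 0, 0.02], "grip": 0.01}
    - {"delta_rot": [0, 0, 0], "linear": [0, 0, 0.02], "grip": 0.01}
    - {"delta_rot": [0, 0, 0], "linear": [0, 0, 0.015], "grip": 0.01}
    - {"delta_rot": [0, 0, 0], "linear": [0, 0, 0.008], "grip": 0.01}
    - {"delta_rot": [0, 0, 0], "linear": [0, 0, 0.004], "grip": 0.01}
    - {"delta_rot": [0, 0, 0], "linear": [0, 0, 0], "grip": 0.01}
    - {"delta_rot": [0, 0, 0], "linear": [0, 0, 0], "grip": 0.01}

```text
t: 8.95
tool_pos: [0.5484, -0.0686, 0.2397]
tool_rot: [-2.722, -1.383, 0.167]
contact_force: [-0.3, 0.0, -2.2]
opening: 0.0226
grip_force: 98.4
```

Run:
```python
from h import *
p,R,e=target(0,(-86,18));delta(p,R)
prev=None
print("tilt path, tool-frame steps:")
for th in np.arange(0,.461,.046):
    p,R,e=target(th,(-86,18),lift=-2)
    if prev: print(round(th,3),(prev[1].inv().apply(p-prev[0])*1000).round(1),np.degrees((prev[1].inv()*R).as_rotvec()).round(2))
    prev=(p,R)
```

```text
t 8.95 pos [ 0.5484 -0.0686  0.2397] lin(tool) mm [ 0.2 -0.5  7.9] rot deg [ 0.12  0.01 -0.04]
F [-0.3  0.  -2.2] M [-0.06 -0.14  0.02] op 0.0226 q [-0.25 -0.03  1.69 -0.01  1.62  0.38]
tilt path, tool-frame steps:
0.046 [-2.  -4.3  4. ] [-2.39  1.11 -0.  ]
0.092 [-2.  -4.3  4. ] [-2.39  1.11  0.  ]
0.138 [-2.  -4.3  4. ] [-2.39  1.11 -0.  ]
0.184 [-2.  -4.3  4. ] [-2.39  1.11  0.  ]
0.23 [-2.  -4.3  4. ] [-2.39  1.11  0.  ]
0.276 [-2.  -4.3  4. ] [-2.39  1.11 -0.  ]
0.322 [-2.  -4.3  4. ] [-2.39  1.11  0.  ]
0.368 [-2.  -4.3  4. ] [-2.39  1.11 -0.  ]
0.414 [-2.  -4.3  4. ] [-2.39  1.11  0.  ]
0.46 [-2.  -4.3  4. ] [-2.39  1.11  0.  ]
```

Call:
jog_arm:
  steps:
    - {"delta_rot": [0.1, 0, 0], "linear": [0, -0.0005, 0.004], "grip": 0.01}
    - {"delta_rot": [0, 0, 0], "linear": [0, 0, 0.003], "grip": 0.01}
    - {"delta_rot": [0, 0, 0], "linear": [0, 0, 0.002], "grip": 0.01}
    - {"delta_rot": [0, 0, 0], "linear": [0, 0, 0.001], "grip": 0.01}
    - {"delta_rot": [0, 0, 0], "linear": [0, 0, 0], "grip": 0.01}
    - {"delta_rot": [0, 0, 0], "linear": [0, 0, 0], "grip": 0.01}

```text
t: 9.55
tool_pos: [0.5463, -0.0681, 0.2298]
tool_rot: [-2.72, -1.382, 0.169]
contact_force: [-1.7, -1.0, 4.0]
opening: 0.0228
grip_force: 99.3
```

Run:
```python
from h import *
p,R,e=target(0,(-86,18));delta(p,R)
```

```text
t 9.55 pos [ 0.5463 -0.0681  0.2298] lin(tool) mm [ 0.4  0.2 -2.2] rot deg [-0.    0.03 -0.05]
F [-1.7 -1.   4. ] M [0.   0.21 0.06] op 0.0228 q [-0.25 -0.03  1.7  -0.01  1.61  0.38]
```

Contact is made with a net push of about 6 N. Now I'll tip the bowl to level and slowly beyond.

Call:
jog_arm:
  steps:
    - {"delta_rot": [-1.2, 0.55, 0], "linear": [-0.001, -0.0021, 0.002], "grip": 0.01}
    - {"delta_rot": [-1.2, 0.55, 0], "linear": [-0.001, -0.0022, 0.002], "grip": 0.01}
    - {"delta_rot": [-1.2, 0.55, 0], "linear": [-0.001, -0.0021, 0.002], "grip": 0.01}
    - {"delta_rot": [-1.2, 0.55, 0], "linear": [-0.001, -0.0022, 0.002], "grip": 0.01}
    - {"delta_rot": [-1.2, 0.55, 0], "linear": [-0.001, -0.0021, 0.002], "grip": 0.01}
    - {"delta_rot": [-1.2, 0.55, 0], "linear": [-0.001, -0.0022, 0.002], "grip": 0.01}
    - {"delta_rot": [0, 0, 0], "linear": [0, 0, 0], "grip": 0.01}
    - {"delta_rot": [0, 0, 0], "linear": [0, 0, 0], "grip": 0.01}

```text
t: 10.35
tool_pos: [0.5312, -0.0649, 0.2183]
tool_rot: [-2.8, -1.423, 0.004]
contact_force: [0.8, -2.2, 4.2]
opening: 0.0228
grip_force: 99.4
```

```bash
cat >> h.py <<'E'
def balls(tilt):
    o=[]
    for n in("top","scene","wrist"):
        im,d,P,K,W=grab(n); hsv=cv2.cvtColor(im,cv2.COLOR_RGB2HSV)
        B=Ro.from_euler("z",BY,degrees=True)*Ro.from_euler("y",-(tilt-.14))
        cop=((hsv[...,0]>4)&(hsv[...,0]<14)&(hsv[...,1]>120)&(np.hypot(P[...,0]-.55,P[...,1]+.08)<.2)&(P[...,2]>.008)).astype(np.uint8)
        k,l,st,c=cv2.connectedComponentsWithStats(cop)
        for i in range(1,k):
            if st[i,4]>(6 if n!="wrist" else 40):
                w=P[l==i].mean(0); print(n,st[i,4],"world",w.round(3),"bowl",(B.inv().apply(w-piv)*1000).round(0))
E
python3 - <<'E'
from h import *
p,R,e=target(0.138,(-86,18),lift=-2);delta(p,R);balls(.138)
E
```

```text
t 10.35 pos [ 0.5312 -0.0649  0.2183] lin(tool) mm [ 0.4  0.6 -0.9] rot deg [ 0.01  0.07 -0.04]
F [ 0.8 -2.2  4.2] M [-0.13 -0.38 -0.1 ] op 0.0228 q [-0.26 -0.15  1.83 -0.    1.46  0.37]
top 101 world [ 0.645 -0.104  0.156] bowl [33.  2. 41.]
top 8 world [0.409 0.008 0.541] bowl [-221.   67.  426.]
top 31 world [ 0.367 -0.069  0.536] bowl [-248.  -17.  420.]
scene 11 world [0.38  0.007 0.556] bowl [-249.   60.  440.]
scene 2551 world [ 0.478 -0.06   0.52 ] bowl [-140.   13.  404.]
scene 7 world [ 0.482 -0.091  0.219] bowl [-130.  -17.  104.]
scene 8 world [ 0.648 -0.08   0.144] bowl [32. 27. 29.]
wrist 2730 world [ 0.646 -0.1    0.14 ] bowl [33.  7. 25.]
```

Call:
jog_arm:
  steps:
    - {"delta_rot": [-0.6, 0.28, 0], "linear": [-0.0005, -0.001, 0.001], "grip": 0.01}
    - {"delta_rot": [-0.6, 0.28, 0], "linear": [-0.0005, -0.0011, 0.001], "grip": 0.01}
    - {"delta_rot": [-0.6, 0.28, 0], "linear": [-0.0005, -0.001, 0.001], "grip": 0.01}
    - {"delta_rot": [-0.6, 0.28, 0], "linear": [-0.0005, -0.0011, 0.001], "grip": 0.01}
    - {"delta_rot": [-0.6, 0.28, 0], "linear": [-0.0005, -0.001, 0.001], "grip": 0.01}
    - {"delta_rot": [-0.6, 0.28, 0], "linear": [-0.0005, -0.0011, 0.001], "grip": 0.01}
    - {"delta_rot": [-0.6, 0.28, 0], "linear": [-0.0005, -0.001, 0.001], "grip": 0.01}
    - {"delta_rot": [-0.6, 0.28, 0], "linear": [-0.0005, -0.0011, 0.001], "grip": 0.01}
    - {"delta_rot": [0, 0, 0], "linear": [0, 0, 0], "grip": 0.01}
    - {"delta_rot": [0, 0, 0], "linear": [0, 0, 0], "grip": 0.01}

```text
t: 11.5
tool_pos: [0.5218, -0.063, 0.2093]
tool_rot: [2.75, 1.398, 0.106]
contact_force: [1.5, -0.6, 2.5]
opening: 0.0227
grip_force: 99.2
```

```bash
sed -i 's/(P\[...,2\]>.008)/(P[...,2]>.008)\&(P[...,2]<.18)/' h.py
python3 - <<'E'
from h import *
p,R,e=target(0.23,(-86,18),lift=-2);delta(p,R);balls(.23)
E
```

```text
t 11.5 pos [ 0.5218 -0.063   0.2093] lin(tool) mm [ 0.5  1.1 -1.5] rot deg [-0.1   0.09 -0.02]
F [ 1.5 -0.6  2.5] M [ 0.11 -0.29 -0.02] op 0.0227 q [-0.26 -0.24  1.92  0.01  1.37  0.36]
scene 18 world [ 0.556 -0.061  0.13 ] bowl [-61.  28.  21.]
scene 18 world [ 0.545 -0.084  0.129] bowl [-67.   3.  20.]
scene 17 world [ 0.528 -0.1    0.128] bowl [-81. -16.  21.]
scene 18 world [ 0.519 -0.121  0.126] bowl [-86. -38.  19.]
```

The balls are rolling along the blade towards the gap. I'll keep tipping.

Call:
jog_arm:
  steps:
    - {"delta_rot": [-0.6, 0.28, 0], "linear": [-0.0005, -0.001, 0.001], "grip": 0.01}
    - {"delta_rot": [-0.6, 0.28, 0], "linear": [-0.0005, -0.0011, 0.001], "grip": 0.01}
    - {"delta_rot": [-0.6, 0.28, 0], "linear": [-0.0005, -0.001, 0.001], "grip": 0.01}
    - {"delta_rot": [-0.6, 0.28, 0], "linear": [-0.0005, -0.0011, 0.001], "grip": 0.01}
    - {"delta_rot": [-0.6, 0.28, 0], "linear": [-0.0005, -0.001, 0.001], "grip": 0.01}
    - {"delta_rot": [-0.6, 0.28, 0], "linear": [-0.0005, -0.0011, 0.001], "grip": 0.01}
    - {"delta_rot": [-0.6, 0.28, 0], "linear": [-0.0005, -0.001, 0.001], "grip": 0.01}
    - {"delta_rot": [-0.6, 0.28, 0], "linear": [-0.0005, -0.0011, 0.001], "grip": 0.01}
    - {"delta_rot": [0, 0, 0], "linear": [0, 0, 0], "grip": 0.01}
    - {"delta_rot": [0, 0, 0], "linear": [0, 0, 0], "grip": 0.01}

```text
t: 12.65
tool_pos: [0.5139, -0.0616, 0.2004]
tool_rot: [2.694, 1.369, 0.215]
contact_force: [-4.0, 2.4, 2.7]
opening: 0.0232
grip_force: 99.2
```

Run:
```python
from h import *
p,R,e=target(0.322,(-86,18),lift=-2);delta(p,R);balls(.322)
im,d,P,K,W=grab("scene"); cv2.imwrite("pics/s3.png",cv2.resize(im[160:290,160:310],None,fx=4,fy=4,interpolation=cv2.INTER_CUBIC)[:,:,::-1])
```

```text
t 12.65 pos [ 0.5139 -0.0616  0.2004] lin(tool) mm [ 0.5  0.8 -1.2] rot deg [-0.04  0.08 -0.02]
F [-4.   2.4  2.7] M [0.8  0.81 0.27] op 0.0232 q [-0.27 -0.32  2.01  0.01  1.27  0.36]
scene 17 world [ 0.555 -0.061  0.123] bowl [-61.  28.  20.]
scene 17 world [ 0.534 -0.091  0.121] bowl [-76.  -6.  20.]
scene 19 world [ 0.519 -0.111  0.116] bowl [-88. -28.  17.]
scene 16 world [ 0.435 -0.125  0.022] bowl [-183.  -59.  -61.]
```

View pics/s3.png

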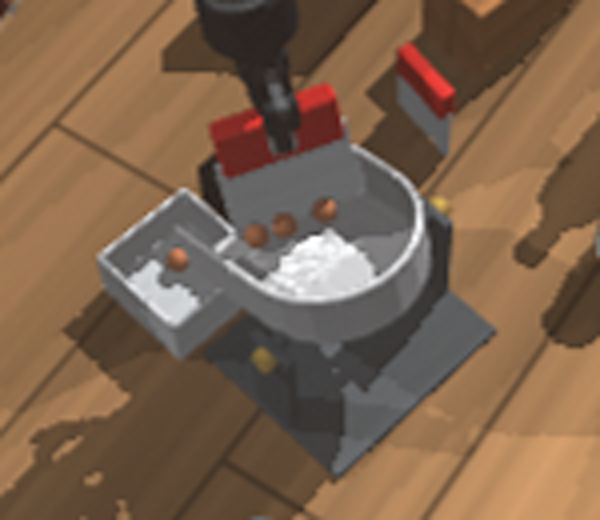

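The picture shows one ball in the aluminium caddy at (177,258) and three against the blade at (255–325,210–235), moving to the gap. I'll wait and continue.

Call:
jog_arm:
  steps:
    - {"delta_rot": [-0.6, 0.28, 0], "linear": [-0.0005, -0.001, 0.001], "grip": 0.01}
    - {"delta_rot": [-0.6, 0.28, 0], "linear": [-0.0005, -0.0011, 0.001], "grip": 0.01}
    - {"delta_rot": [-0.6, 0.28, 0], "linear": [-0.0005, -0.001, 0.001], "grip": 0.01}
    - {"delta_rot": [-0.6, 0.28, 0], "linear": [-0.0005, -0.0011, 0.001], "grip": 0.01}
    - {"delta_rot": [-0.6, 0.28, 0], "linear": [-0.0005, -0.001, 0.001], "grip": 0.01}
    - {"delta_rot": [-0.6, 0.28, 0], "linear": [-0.0005, -0.0011, 0.001], "grip": 0.01}
    - {"delta_rot": [-0.6, 0.28, 0], "linear": [-0.0005, -0.001, 0.001], "grip": 0.01}
    - {"delta_rot": [-0.6, 0.28, 0], "linear": [-0.0005, -0.0011, 0.001], "grip": 0.01}
    - {"delta_rot": [0, 0, 0], "linear": [0, 0, 0], "grip": 0.01}
    - {"delta_rot": [0, 0, 0], "linear": [0, 0, 0], "grip": 0.01}

```text
t: 13.85
tool_pos: [0.5069, -0.0604, 0.1907]
tool_rot: [2.634, 1.339, 0.32]
contact_force: [-4.5, 2.6, 2.7]
opening: 0.0229
grip_force: 99.3
```

Run:
```python
from h import *
p,R,e=target(0.414,(-86,18),lift=-2);delta(p,R);balls(.414)
```

```text
t 13.85 pos [ 0.5069 -0.0604  0.1907] lin(tool) mm [ 0.5  0.4 -1.1] rot deg [ 0.04  0.06 -0.01]
F [-4.5  2.6  2.7] M [0.82 0.87 0.33] op 0.0229 q [-0.28 -0.4   2.09  0.02  1.17  0.35]
top 24 world [ 0.551 -0.055  0.118] bowl [-65.  33.  21.]
top 20 world [ 0.514 -0.107  0.11 ] bowl [-93. -25.  21.]
scene 20 world [ 0.553 -0.064  0.117] bowl [-62.  24.  19.]
scene 17 world [ 0.532 -0.096  0.113] bowl [-77. -11.  20.]
scene 17 world [ 0.517 -0.116  0.11 ] bowl [-88. -34.  19.]
scene 15 world [ 0.435 -0.126  0.023] bowl [-188.  -59.  -43.]
```

Three balls sit by friction against the blade, with the slant too shallow. I'll steepen the slant to about 37° in place, keeping both ends inside the bowl.

Run:
```python
from h import *
prev=target(.414,(-86,18),25.,-2)
for k in range(1,7):
    q=target(.414,(-86+10*k/6,18+5*k/6),25+2.*k,-2)
    print((prev[1].inv().apply(q[0]-prev[0])*1000).round(2),np.degrees((prev[1].inv()*q[1]).as_rotvec()).round(2));prev=q
```

```text
[ 1.46  1.19 -0.  ] [ 0. -0.  2.]
[ 1.5   1.14 -0.  ] [-0.  0.  2.]
[ 1.54  1.09 -0.  ] [ 0. -0.  2.]
[1.57 1.03 0.  ] [0. 0. 2.]
[ 1.61  0.98 -0.  ] [0. 0. 2.]
[ 1.64  0.92 -0.  ] [0. 0. 2.]
```

Call:
jog_arm:
  steps:
    - {"delta_rot": [0, 0, 2], "linear": [0.0015, 0.0012, 0], "grip": 0.01}
    - {"delta_rot": [0, 0, 2], "linear": [0.0015, 0.0011, 0], "grip": 0.01}
    - {"delta_rot": [0, 0, 2], "linear": [0.0015, 0.0011, 0], "grip": 0.01}
    - {"delta_rot": [0, 0, 2], "linear": [0.0016, 0.001, 0], "grip": 0.01}
    - {"delta_rot": [0, 0, 2], "linear": [0.0016, 0.001, 0], "grip": 0.01}
    - {"delta_rot": [0, 0, 2], "linear": [0.0016, 0.0009, 0], "grip": 0.01}
    - {"delta_rot": [0, 0, 0], "linear": [0, 0, 0], "grip": 0.01}
    - {"delta_rot": [0, 0, 0], "linear": [0, 0, 0], "grip": 0.01}
    - {"delta_rot": [0, 0, 0], "linear": [0, 0, 0], "grip": 0.01}

```text
t: 14.9
tool_pos: [0.5164, -0.058, 0.1933]
tool_rot: [2.779, 1.064, 0.341]
contact_force: [-10.8, 1.3, 6.2]
opening: 0.0227
grip_force: 100.1
```

Run:
```python
from h import *
p,R,e=target(0.414,(-76,23),37.,-2);delta(p,R);balls(.414)
im,d,P,K,W=grab("wrist","w4.png")
```

```text
t 14.9 pos [ 0.5164 -0.058   0.1933] lin(tool) mm [ 1.7  0.6 -1.1] rot deg [-0.04  0.26  0.04]
F [-10.8   1.3   6.2] M [0.39 1.8  0.26] op 0.0227 q [-0.26 -0.37  2.07  0.02  1.17  0.57]
scene 11 world [ 0.476 -0.124  0.084] bowl [-133.  -50.    5.]
scene 24 world [ 0.435 -0.126  0.021] bowl [-188.  -59.  -44.]
```

View pics/w4.png

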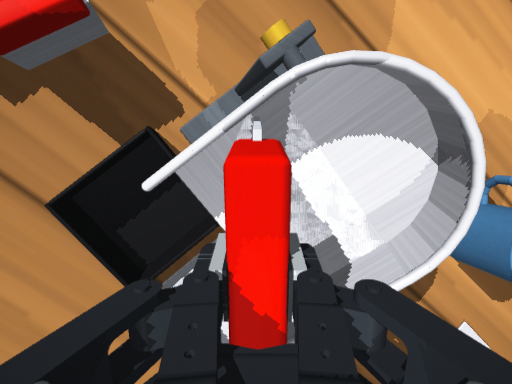

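The bowl looks empty from the wrist camera and the black caddy at (130,210) is empty. The balls have just gone through the gap. I'll wait a moment and count them.

Call:
jog_arm:
  steps:
    - {"delta_rot": [0, 0, 0], "linear": [0, 0, 0], "grip": 0.01}
    - {"delta_rot": [0, 0, 0], "linear": [0, 0, 0], "grip": 0.01}
    - {"delta_rot": [0, 0, 0], "linear": [0, 0, 0], "grip": 0.01}

```text
t: 15.4
tool_pos: [0.5164, -0.0581, 0.1935]
tool_rot: [2.779, 1.064, 0.341]
contact_force: [-10.2, 1.1, 6.6]
opening: 0.0228
grip_force: 100.1
```

Run:
```python
from h import *
balls(.414)
im,d,P,K,W=grab("scene"); cv2.imwrite("pics/s4.png",cv2.resize(im[160:290,160:310],None,fx=4,fy=4,interpolation=cv2.INTER_CUBIC)[:,:,::-1])
```

```text
top 15 world [ 0.471 -0.163  0.03 ] bowl [-145.  -89.  -47.]
scene 25 world [ 0.436 -0.127  0.024] bowl [-185.  -61.  -42.]
scene 9 world [ 0.471 -0.169  0.024] bowl [-145.  -95.  -54.]
```

View pics/s4.png

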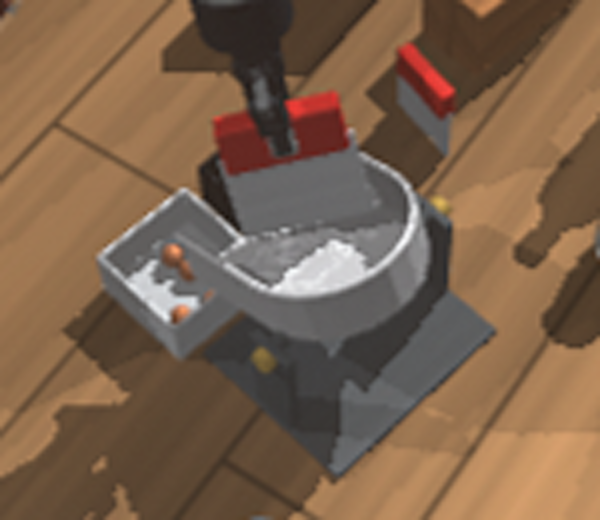

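Four balls are in the aluminium caddy: (173,253), (187,270), (180,313) and (205,295). The bowl is empty. I'll let the bowl swing back while following it, then lift out.

Run:
```python
from h import *
prev=target(.414,(-76,23),37.,-2)
q=target(.368,(-76,23),37.,-2)
print((prev[1].inv().apply(q[0]-prev[0])*1000).round(2),np.degrees((prev[1].inv()*q[1]).as_rotvec()).round(2))
```

```text
[ 2.93  3.88 -3.36] [ 2.1  -1.59  0.  ]
```

Call:
jog_arm:
  steps:
    - {"delta_rot": [0, 0, 0], "linear": [-0.002, 0, 0], "grip": 0.01}
    - {"delta_rot": [2.1, -1.59, 0], "linear": [0.0029, 0.0039, -0.0034], "grip": 0.01}
    - {"delta_rot": [2.1, -1.59, 0], "linear": [0.0029, 0.0039, -0.0034], "grip": 0.01}
    - {"delta_rot": [2.1, -1.59, 0], "linear": [0.0029, 0.0039, -0.0034], "grip": 0.01}
    - {"delta_rot": [2.1, -1.59, 0], "linear": [0.0029, 0.0039, -0.0034], "grip": 0.01}
    - {"delta_rot": [2.1, -1.59, 0], "linear": [0.0029, 0.0039, -0.0034], "grip": 0.01}
    - {"delta_rot": [2.1, -1.59, 0], "linear": [0.0029, 0.0039, -0.0034], "grip": 0.01}
    - {"delta_rot": [2.1, -1.59, 0], "linear": [0.0029, 0.0039, -0.0034], "grip": 0.01}
    - {"delta_rot": [2.1, -1.59, 0], "linear": [0.0029, 0.0039, -0.0034], "grip": 0.01}
    - {"delta_rot": [2.1, -1.59, 0], "linear": [0.0029, 0.0039, -0.0034], "grip": 0.01}

```text
t: 16.6
tool_pos: [0.5567, -0.0671, 0.2284]
tool_rot: [-2.862, -1.094, 0.183]
contact_force: [-2.3, 2.3, 3.5]
opening: 0.0229
grip_force: 99.5
```

Call:
jog_arm:
  steps:
    - {"delta_rot": [0, 0, 0], "linear": [0, 0, -0.002], "grip": 0.01}
    - {"delta_rot": [0, 0, 0], "linear": [0, 0, -0.005], "grip": 0.01}
    - {"delta_rot": [0, 0, 0], "linear": [0, 0, -0.01], "grip": 0.01}
    - {"delta_rot": [0, 0, 0], "linear": [0, 0, -0.02], "grip": 0.01}
    - {"delta_rot": [0, 0, 0], "linear": [0, 0, -0.03], "grip": 0.01}
    - {"delta_rot": [0, 0, 0], "linear": [0, 0, -0.03], "grip": 0.01}
    - {"delta_rot": [0, 0, 0], "linear": [0, 0, -0.02], "grip": 0.01}
    - {"delta_rot": [0, 0, 0], "linear": [0, 0, -0.01], "grip": 0.01}

```text
t: 17.4
tool_pos: [0.5736, -0.0704, 0.3558]
tool_rot: [-2.865, -1.095, 0.178]
contact_force: [0.6, 0.1, -2.2]
opening: 0.0224
grip_force: 98.6
```

Run:
```python
from h import *
delta([.522,.2945,.355],down(76.7))
im,d,P,K,W=grab("wrist"); np.savez("w5.npz",im=im,P=P)
# actual blade in tool frame: face edges of handle
p0,R0,o=pose()
hsv=cv2.cvtColor(im,cv2.COLOR_RGB2HSV)
red=((hsv[...,0]<6)|(hsv[...,0]>174))&(hsv[...,1]>180)&(hsv[...,2]>80)
T=R0.inv().apply(P.reshape(-1,3)-p0).reshape(P.shape)*1000
S=T[red&(abs(T[...,2])<60)&(abs(T[...,1])<30)]
S=S[np.isfinite(S[:,0])];print(len(S),S.min(0),S.max(0));top=S[S[:,2]<np.percentile(S[:,2],5)+4];print(cv2.minAreaRect(top[:,:2].astype(np.float32)))
for a in range(-20,60,10):
    s=S[abs(S[:,0]-a)<5]; 
    if len(s): print(a,s.min(0).round(1),s.max(0).round(1),np.median(s[:,2]).round(1))
```

```text
t 17.4 pos [ 0.5736 -0.0704  0.3558] lin(tool) mm [ 205.7 -305.4   16.1] rot deg [ -7.36   2.8  -34.81]
F [ 0.6  0.1 -2.2] M [ 0.03 -0.15 -0.01] op 0.0224 q [-0.25 -0.01  1.48 -0.01  1.81  0.59]
12547 [-27.81081202 -12.26190233 -36.13119765] [51.72184715 12.12288916  9.77141312]
((11.869131088256836, 0.20442962646484375), (79.35952758789062, 23.570911407470703), 0.03272579237818718)
-20 [-25.  -11.6 -35.8] [-15.   12.1 -30.4] -34.0
-10 [-15.  -11.2 -36. ] [ -5.   11.7 -30.6] -34.0
0 [ -5.  -11.  -35.8] [  5.   11.7 -31.2] -34.0
10 [  5.  -12.3 -36. ] [ 15.   11.9 -25. ] -34.0
20 [ 15.  -11.6 -36.1] [ 25.   12.1 -29.6] -33.9
30 [ 25.  -11.7 -36.1] [ 35.   11.8 -29.4] -34.0
40 [ 35.  -11.8 -36.1] [ 45.   11.8 -29.4] -34.0
50 [ 45.  -11.6 -36. ] [51.7 11.6  9.8] -32.3
```

The scraper hasn't slipped in the grip. I'll turn back to the block's heading and travel over.

Call:
jog_arm:
  steps:
    - {"delta_rot": [-1.47, 0.56, -6.96], "linear": [0, 0, 0], "grip": 0.01}
    - {"delta_rot": [-1.47, 0.56, -6.96], "linear": [0, 0, 0], "grip": 0.01}
    - {"delta_rot": [-1.47, 0.56, -6.96], "linear": [0, 0, 0], "grip": 0.01}
    - {"delta_rot": [-1.47, 0.56, -6.96], "linear": [0, 0, 0], "grip": 0.01}
    - {"delta_rot": [-1.47, 0.56, -6.96], "linear": [0, 0, 0], "grip": 0.01}
    - {"delta_rot": [0, 0, 0], "linear": [0, 0, 0], "grip": 0.01}

```text
t: 18.05
tool_pos: [0.5721, -0.07, 0.3516]
tool_rot: [-2.46, -1.945, 0.006]
contact_force: [-0.9, 0.5, -3.1]
opening: 0.023
grip_force: 98.4
```

Run:
```python
from h import *
delta([.522,.2945,.3],down(76.8))
```

```text
t 18.05 pos [ 0.5721 -0.07    0.3516] lin(tool) mm [ 343.1 -132.5   52.6] rot deg [-0.37 -0.03 -0.13]
F [-0.9  0.5 -3.1] M [ 0.02 -0.03 -0.02] op 0.023 q [-0.25 -0.1   1.57  0.    1.68 -0.02]
```

Call:
jog_arm:
  steps:
    - {"delta_rot": [-0.3, 0, 0], "linear": [0.02, -0.0075, 0], "grip": 0.01}
    - {"delta_rot": [0, 0, 0], "linear": [0.035, -0.0135, 0], "grip": 0.01}
    - {"delta_rot": [0, 0, 0], "linear": [0.04, -0.0155, 0], "grip": 0.01}
    - {"delta_rot": [0, 0, 0], "linear": [0.04, -0.0155, 0], "grip": 0.01}
    - {"delta_rot": [0, 0, 0], "linear": [0.04, -0.0155, 0], "grip": 0.01}
    - {"delta_rot": [0, 0, 0], "linear": [0.04, -0.0155, 0], "grip": 0.01}
    - {"delta_rot": [0, 0, 0], "linear": [0.04, -0.0155, 0], "grip": 0.01}
    - {"delta_rot": [0, 0, 0], "linear": [0.04, -0.0155, 0], "grip": 0.01}
    - {"delta_rot": [0, 0, 0], "linear": [0.03, -0.0115, 0], "grip": 0.01}
    - {"delta_rot": [0, 0, 0], "linear": [0.018, -0.007, 0], "grip": 0.01}

```text
t: 19.05
tool_pos: [0.522, 0.2964, 0.3518]
tool_rot: [-2.464, -1.948, 0.002]
contact_force: [0.7, -0.5, -3.3]
opening: 0.0225
grip_force: 98.4
```

Call:
jog_arm:
  steps:
    - {"delta_rot": [0, 0, 0], "linear": [0, 0, 0.03], "grip": 0.01}
    - {"delta_rot": [0, 0, 0], "linear": [0, 0, 0.03], "grip": 0.01}
    - {"delta_rot": [0, 0, 0], "linear": [0, 0, 0.03], "grip": 0.01}
    - {"delta_rot": [0, 0, 0], "linear": [0, 0, 0.02], "grip": 0.01}
    - {"delta_rot": [0, 0, 0], "linear": [0, 0, 0.01], "grip": 0.01}
    - {"delta_rot": [0, 0, 0], "linear": [0, 0, 0], "grip": 0.01}
    - {"delta_rot": [0, 0, 0], "linear": [0, 0, 0], "grip": 0.01}

```text
t: 19.75
tool_pos: [0.5237, 0.2943, 0.2342]
tool_rot: [2.464, 1.948, 0.003]
contact_force: [0.1, -0.1, -2.4]
opening: 0.0233
grip_force: 98.6
```

Run:
```python
from h import *
delta([.522,.2953,.1102],down(76.8))
im,d,P,K,W=grab("wrist"); 
hsv=cv2.cvtColor(im,cv2.COLOR_RGB2HSV)
blk=(abs(P[...,2]-.095)<.005)&(hsv[...,1]>60)&(np.hypot(P[...,0]-.522,P[...,1]-.294)<.1)
S=P[blk];print(len(S),cv2.minAreaRect((S[:,:2]*1000).astype(np.float32)))
im,d,P,K,W=grab("top"); hsv=cv2.cvtColor(im,cv2.COLOR_RGB2HSV)
S=P[(abs(P[...,2]-.095)<.005)&(hsv[...,1]>60)&(np.hypot(P[...,0]-.522,P[...,1]-.294)<.1)];print(len(S))
```

```text
t 19.75 pos [0.5237 0.2943 0.2342] lin(tool) mm [  0.4  -2.1 124. ] rot deg [ 0.09 -0.07 -0.15]
F [ 0.1 -0.1 -2.4] M [ 0.03 -0.01 -0.02] op 0.0233 q [ 0.39 -0.01  1.67  0.    1.48  0.62]
6052 ((522.9420166015625, 298.91229248046875), (135.453857421875, 80.18685913085938), 76.95526885986328)
267
```

Call:
jog_arm:
  steps:
    - {"delta_rot": [0, 0, 0], "linear": [0.0005, -0.0015, 0.01], "grip": 0.01}
    - {"delta_rot": [0, 0, 0], "linear": [0, 0, 0.015], "grip": 0.01}
    - {"delta_rot": [0, 0, 0], "linear": [0, 0, 0.01], "grip": 0.01}
    - {"delta_rot": [0, 0, 0], "linear": [0, 0, 0.006], "grip": 0.01}
    - {"delta_rot": [0, 0, 0], "linear": [0, 0, 0.006], "grip": 0.01}
    - {"delta_rot": [0, 0, 0], "linear": [0, 0, 0.006], "grip": 0.01}
    - {"delta_rot": [0, 0, 0], "linear": [0, 0, 0], "grip": 0.01}

```text
t: 20.55
tool_pos: [0.5215, 0.2949, 0.1792]
tool_rot: [-2.463, -1.949, 0.001]
contact_force: [0.1, 0.4, -1.6]
opening: 0.0227
grip_force: 98.6
```

The edge is at z≈0.079, 16 mm inside the slot, with no contact force. I'll keep lowering.

Call:
jog_arm:
  steps:
    - {"delta_rot": [0, 0, 0], "linear": [0, 0, 0.01], "grip": 0.01}
    - {"delta_rot": [0, 0, 0], "linear": [0, 0, 0.015], "grip": 0.01}
    - {"delta_rot": [0, 0, 0], "linear": [0, 0, 0.015], "grip": 0.01}
    - {"delta_rot": [0, 0, 0], "linear": [0, 0, 0.012], "grip": 0.01}
    - {"delta_rot": [0, 0, 0], "linear": [0, 0, 0.008], "grip": 0.01}
    - {"delta_rot": [0, 0, 0], "linear": [0, 0, 0.004], "grip": 0.01}
    - {"delta_rot": [0, 0, 0], "linear": [0, 0, 0.002], "grip": 0.01}
    - {"delta_rot": [0, 0, 0], "linear": [0, 0, 0], "grip": 0.01}
    - {"delta_rot": [0, 0, 0], "linear": [0, 0, 0], "grip": 0.01}

```text
t: 21.45
tool_pos: [0.5225, 0.2954, 0.1151]
tool_rot: [2.463, 1.949, 0.004]
contact_force: [0.3, -0.3, -2.9]
opening: 0.0228
grip_force: 98.6
```

Call:
jog_arm:
  steps:
    - {"delta_rot": [0, 0, 0], "linear": [0, 0, 0.002], "grip": 0.01}
    - {"delta_rot": [0, 0, 0], "linear": [0, 0, 0.0015], "grip": 0.01}
    - {"delta_rot": [0, 0, 0], "linear": [0, 0, 0.0015], "grip": 0.01}
    - {"delta_rot": [0, 0, 0], "linear": [0, 0, 0], "grip": 0.01}
    - {"delta_rot": [0, 0, 0], "linear": [0, 0, 0], "grip": 0.01}

```text
t: 21.95
tool_pos: [0.5223, 0.2953, 0.1102]
tool_rot: [2.463, 1.949, 0.003]
contact_force: [-2.5, -1.4, 4.2]
opening: 0.0227
grip_force: 99.1
```

The scraper is seated at the same TCP height and force as at the grasp. I'll release it and rise.

Call:
jog_arm:
  steps:
    - {"delta_rot": [0, 0, 0], "linear": [0, 0, 0], "grip": 0.03}
    - {"delta_rot": [0, 0, 0], "linear": [0, 0, 0], "grip": 0.05}
    - {"delta_rot": [0, 0, 0], "linear": [0, 0, 0], "grip": 0.085}
    - {"delta_rot": [0, 0, 0], "linear": [0, 0, 0], "grip": 0.085}
    - {"delta_rot": [0, 0, 0], "linear": [0, 0, 0], "grip": 0.085}
    - {"delta_rot": [0, 0, 0], "linear": [0, 0, 0], "grip": 0.085}
    - {"delta_rot": [0, 0, 0], "linear": [0, 0, 0], "grip": 0.085}

```text
t: 22.65
tool_pos: [0.5221, 0.2952, 0.1093]
tool_rot: [2.464, 1.949, 0.002]
contact_force: [1.1, 0.7, 0.3]
opening: 0.085
grip_force: 0.0
```

Call:
jog_arm:
  steps:
    - {"delta_rot": [0, 0, 0], "linear": [0, 0, -0.01], "grip": 0.085}
    - {"delta_rot": [0, 0, 0], "linear": [0, 0, -0.02], "grip": 0.085}
    - {"delta_rot": [0, 0, 0], "linear": [0, 0, -0.03], "grip": 0.085}
    - {"delta_rot": [0, 0, 0], "linear": [0, 0, -0.04], "grip": 0.085}
    - {"delta_rot": [0, 0, 0], "linear": [0, 0, -0.04], "grip": 0.085}
    - {"delta_rot": [0, 0, 0], "linear": [0, 0, -0.03], "grip": 0.085}
    - {"delta_rot": [0, 0, 0], "linear": [-0.03, 0, 0], "grip": 0.085}
    - {"delta_rot": [0, 0, 0], "linear": [-0.04, 0, 0], "grip": 0.085}
    - {"delta_rot": [0, 0, 0], "linear": [-0.03, 0, 0], "grip": 0.085}
    - {"delta_rot": [0, 0, 0], "linear": [0, 0, 0], "grip": 0.085}

```text
t: 23.65
tool_pos: [0.4986, 0.1954, 0.2805]
tool_rot: [2.466, 1.944, 0.003]
contact_force: [1.0, 0.6, 0.2]
opening: 0.085
grip_force: 0.0
```

Run:
```python
from h import *
im,d,P,K,W=grab("scene"); z=np.load("scene0.npz")
hsv=cv2.cvtColor(im,cv2.COLOR_RGB2HSV)
for nm,II,PP in(("before",z["im"],z["P"]),("now",im,P)):
    h=cv2.cvtColor(II,cv2.COLOR_RGB2HSV); m=np.zeros(h.shape[:2],bool);m[125:175,262:305]=1
    S=PP[m&((h[...,0]<6)|(h[...,0]>174))&(h[...,1]>190)&(h[...,2]>100)];print(nm,len(S),np.nanmean(S,0).round(4),np.nanpercentile(S[:,2],95).round(4))
balls(0)
a=cv2.resize(im[165:265,170:290],None,fx=3.3,fy=3.3,interpolation=cv2.INTER_CUBIC)
b=cv2.resize(grab("top")[0][140:240,240:325],None,fx=3.3,fy=3.3,interpolation=cv2.INTER_CUBIC)
c=cv2.resize(im[60:260],None,fx=.9,fy=.9)
v=np.zeros((600,690,3),np.uint8);v[:330,:396]=a;v[:330,400:400+b.shape[1]]=b;v[340:340+c.shape[0],:c.shape[1]]=c
cv2.imwrite("pics/fin.png",v[:,:,::-1])
```

```text
before 42 [0.5169 0.2735 0.1414] 0.1495
now 63 [0.5186 0.2659 0.1389] 0.1484
top 16 world [ 0.487 -0.133  0.023] bowl [-102.  -56. -107.]
top 14 world [ 0.472 -0.164  0.025] bowl [-111.  -90. -107.]
top 14 world [ 0.449 -0.12   0.025] bowl [-142.  -51. -111.]
top 16 world [ 0.427 -0.118  0.024] bowl [-163.  -54. -115.]
scene 29 world [ 0.441 -0.126  0.023] bowl [-148.  -59. -114.]
scene 8 world [ 0.471 -0.17   0.024] bowl [-111.  -96. -108.]
```

View pics/fin.png

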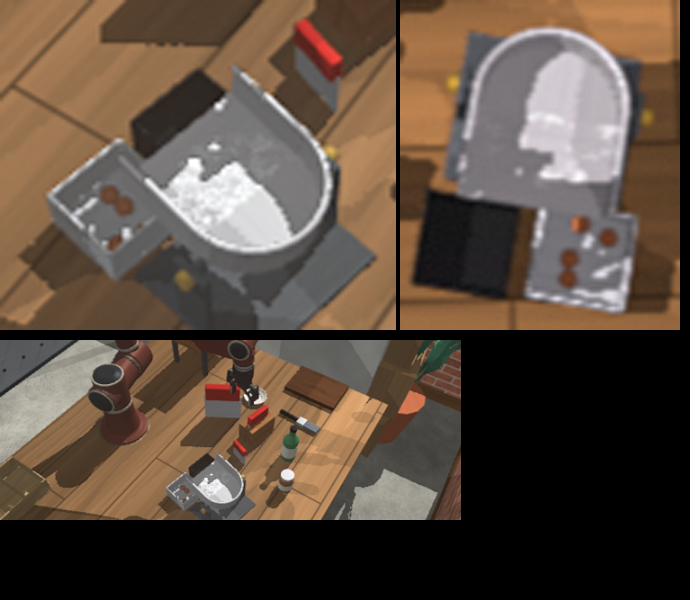

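The final picture shows four balls in the aluminium caddy: (580,224), (608,238), (569,258) and (569,278). The black caddy is empty, the bowl is back at rest, and the scraper is home in its block. I'll hand in.

```bash
python3 -c "
from station import ctrl
print(ctrl.finish_job())"
```

```text
the job is handed in; nothing more can be done
None
```

The job is handed in at about 24 s: all four balls are in the aluminium caddy, the black caddy is empty, the bowl has swung back and the scraper is upright in its block; three balls stuck on the way, so I steepened the blade from 25° to 37°, widening the gap from about 41 to 52 mm.

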